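# Portion the sauce pans and cover the tray

### The job

Get the sauces ready to serve: taking the little steel saucepans on the counter in order from the largest to the smallest, stand each one on the pump's drip plate with the spout over its mouth, press the pump head fully down to its stop and hold it there a moment, then stand the pan upright on the serving tray. When all of them are on the tray, close the clear cover over them and press its front down until the catch holds it shut. Leave the pump head up, and knock none of the bottles, jars and cups over.

Things in the scene. Friction and masses are not known exactly. Their poses are not given: they have to be found in the camera images.
- pan_large: the large of up to three little plain steel saucepans (one may be absent): straight round pan 66 mm across, 34 mm high, 3 mm wall, floor 4 mm thick, open on top, with one straight bar handle. Origin: centre of the pan's underside; z up; the handle runs along the pan's -x axis from the wall to 93 mm from the pan's centre, is 12 mm wide (y) and 10 mm thick, its middle line 26 mm above the underside
- pan_large_grip (a point): point in the middle of that handle, on the pan's -x axis 76 mm from the pan's centre, 26 mm above the underside
- pan_medium: the medium of up to three little plain steel saucepans (one may be absent): straight round pan 54 mm across, 34 mm high, 3 mm wall, floor 4 mm thick, open on top, with one straight bar handle. Origin: centre of the pan's underside; z up; the handle runs along the pan's -x axis from the wall to 93 mm from the pan's centre, is 12 mm wide (y) and 10 mm thick, its middle line 26 mm above the underside
- pan_medium_grip (a point): point in the middle of that handle, on the pan's -x axis 76 mm from the pan's centre, 26 mm above the underside
- pan_small: the small of up to three little plain steel saucepans (one may be absent): straight round pan 42 mm across, 34 mm high, 3 mm wall, floor 4 mm thick, open on top, with one straight bar handle. Origin: centre of the pan's underside; z up; the handle runs along the pan's -x axis from the wall to 93 mm from the pan's centre, is 12 mm wide (y) and 10 mm thick, its middle line 26 mm above the underside
- pan_small_grip (a point): point in the middle of that handle, on the pan's -x axis 76 mm from the pan's centre, 26 mm above the underside
- pump: sauce pump, fixed: upright steel canister 96 mm across and 128 mm high, black collar and neck to 154 mm, with a flat dark drip plate 8 mm thick in front of it (100 mm wide in y, reaching from the canister to x = -145 mm). Origin: under the canister's centre, on the counter; the drip plate and the spout lie on its -x side
- pump_head (a point): centre of the top of the pump's black round push head (48 mm across, 205 mm above the counter when up), on the canister's axis; moves with the head. A bent steel spout goes from the head out over the drip plate and straight down
- nozzle (a point): lower end of the spout, 95 mm from the canister's axis on the pump's -x side; 85 mm above the counter when the head is up, 63 mm when it is at its stop (a pan standing on the drip plate has its rim 42 mm above the counter). The spout's last upright piece is 12 mm thick and rises to 176 mm, so pans go in under it from the front or side
- plunger (a joint): travel of the pump head, m: 0 up (spring), 0.022 fully down at its stop; takes about 4 N to start and 10 N to reach the stop, and springs back
- tray: serving tray, fixed: flat grey plate 180 mm (x) by 250 mm (y), 10 mm thick, no raised edge, with a catch block (26 mm wide, 18 mm high) before the middle of its -x edge, 104 to 122 mm from the centre. Origin: centre of the underside. Saucepans stand on it with handles along its x axis; room under the shut cover is 172 mm (x) by 242 mm (y), 54 mm high
- cover_hinge (a point): middle of the clear cover's hinge line, along the tray's y axis, at the tray's +x edge, 11 mm above the counter. The cover is 180 mm from hinge to front, 250 mm wide, 57 mm deep (flat top 68 mm above the counter when shut, 3 mm thick)
- cover (a joint): opening angle of the tray's clear box-shaped cover, rad: 0 shut and held by the catch, about 1.5 standing open. It stays open by itself above about 1.3, falls slowly once pushed below about 1.0, and comes to rest on the spring catch at about 0.07; about 6 N more, down on its front edge, snaps it past the catch
- cover_tab (a point): grey finger tab (60 mm wide, 8 mm thick) in the middle of the cover's front edge; the point is 205 mm from the hinge line and 16 mm above the cover's rim plane, the tab ends at 214 mm. It points up, at the top of the standing cover, when the cover is open, and lies 27 mm above the counter when shut
- chopstick_cup: bystander, loose: cream cup of chopsticks, 86 mm across, 120 mm high (sticks to 215 mm). Origin: centre of the underside
- squeeze_blue: bystander, loose: blue squeeze bottle, 84 mm across, 197 mm high with its thin spout. Origin: centre of the underside
- squeeze_pale: bystander, loose: pale squeeze bottle, 72 mm across, 197 mm high with its thin spout. Origin: centre of the underside
- toothpick_jar: bystander, loose: clear toothpick jar with green cap, 47 mm across, 71 mm high. Origin: centre of the underside
- sugar_tub: bystander, loose: white sugar tub with a spoon, 94 mm across, 85 mm high. Origin: centre of the underside
Things that resemble listed ones, but are neither listed nor needed, are in the scene too. Leave any purple look-alike of the pump alone.

How it is judged:
On the way, in this order (a step that is already met when the one before it is completed fails the run):
1. the large saucepan (if there) stands on the drip plate with the nozzle within 24 mm of over its centre while the pump head is at its stop (the last 2.5 mm of its 22 mm), for 0.2 s (horizontal distance between pan_large and nozzle below 0.024 m and z of nozzle in the frame of pan_large below 0.0575 m and z of pan_large in the frame of pump below 0.014 m and angle between pan_large's own z axis and vertical below 0.15 rad), for 0.2 s.
2. the medium saucepan (if there) stands on the drip plate with the nozzle within 19 mm of over its centre while the pump head is at its stop (the last 2.5 mm of its 22 mm), for 0.2 s (horizontal distance between pan_medium and nozzle below 0.019 m and z of nozzle in the frame of pan_medium below 0.0575 m and z of pan_medium in the frame of pump below 0.014 m and angle between pan_medium's own z axis and vertical below 0.15 rad), for 0.2 s.
3. the small saucepan (if there) stands on the drip plate with the nozzle within 14 mm of over its centre while the pump head is at its stop (the last 2.5 mm of its 22 mm), for 0.2 s (horizontal distance between pan_small and nozzle below 0.014 m and z of nozzle in the frame of pan_small below 0.0575 m and z of pan_small in the frame of pump below 0.014 m and angle between pan_small's own z axis and vertical below 0.15 rad), for 0.2 s.
At the end, for the whole second after the job is handed in: every saucepan there is stands upright (within 0.15 rad) and at rest on the tray plate; the cover is shut past its catch (under 0.025 rad) over them; the pump head is up (under 4 mm) (x of pan_large in the frame of tray between -0.09 and 0.09 m and y of pan_large in the frame of tray between -0.125 and 0.125 m and z of pan_large in the frame of tray between 0.005 and 0.016 m and angle between each of pan_large, pan_medium, pan_small's own z axis and vertical below 0.15 rad and linear speed of each of pan_large, pan_medium, pan_small below 0.03 m/s and x of pan_medium in the frame of tray between -0.09 and 0.09 m and y of pan_medium in the frame of tray between -0.125 and 0.125 m and z of pan_medium in the frame of tray between 0.005 and 0.016 m and x of pan_small in the frame of tray between -0.09 and 0.09 m and y of pan_small in the frame of tray between -0.125 and 0.125 m and z of pan_small in the frame of tray between 0.005 and 0.016 m and value of joint cover below 0.025 rad and value of joint plunger below 0.004 m); the robot touches nothing.
It fails at once if the chopstick cup is knocked over (angle between chopstick_cup's own z axis and vertical above 0.7 rad).
It fails at once if the squeeze blue is knocked over (angle between squeeze_blue's own z axis and vertical above 0.7 rad).
It fails at once if the squeeze pale is knocked over (angle between squeeze_pale's own z axis and vertical above 0.7 rad).
It fails at once if the toothpick jar is knocked over (angle between toothpick_jar's own z axis and vertical above 0.7 rad).
It fails at once if the sugar tub is knocked over (angle between sugar_tub's own z axis and vertical above 0.7 rad).
Of pan_large, pan_medium, pan_small only 2 to 3 are there at a start; the rules pass over those that are not, and their reading is None.
At some moment in a run one of pan_large, pan_medium, pan_small may be knocked a few centimetres aside while the robot is not near it.
Once in a run the grip may slacken for a moment while it holds something.
It also fails if it takes over 210 s, if anything falls off the work surface, if the arm or the gripper's body presses on something with over 40 N, if the wrist force passes 120 N, or if a joint passes its speed limit or range.

### The arm

A 6-joint arm with a two-finger parallel gripper is mounted at the origin on the work surface. World frame = base frame: x ahead of the robot, y to its left, z up, the work surface at z = 0. Lengths are in m, angles in rad, forces in N, time in s.
With the tool pointing down it reaches from about 0.4 to 0.825 m from the base axis. Payload 7 kg.
Tool frame: the origin (TCP) lies at the very end of the fingers, on their centre line; the grasp point (between the pads) lies 19 mm behind it (arm.grasp_offset is the distance from the TCP to the grasp point, in m); z points along the fingers, y is the line along which they close (so a half turn about z gives the same grasp; the last joint's range is limited). The gripper opens to 88 mm and grips with 3 to 60 N. Pads are 19 mm wide; open, the fingers measure 130 mm over their backs; the gripper's body (78 mm by 193 mm) begins 47 mm behind the grasp point.
Start: joints at [1.477, 0.359, 0.012, 0, -1.224, -0.288], TCP at [0.252, 0.626, 0.227] pointing down, gripper open.
Joint ranges: [-3.07, 3.07], [-1.43, 2.12], [-1.02, 1.25], [-3.03, 1.67], [-3.05, -0], [-3.03, 3.03]. Speed limits (rad/s): [2.39, 2.39, 3.01, 3.14, 3.14, 3.14].

### API

Orientations are given as [roll, pitch, yaw] about the fixed x, y, z axes, in that order (R = Rz(yaw) Ry(pitch) Rx(roll)).
In Python, from station import get_state, cams, arm, nets gives the robot as it stands.
- The arm moves only by the shell command python3 -m creep 'ROWS' [FORCE]. ROWS is a JSON object of lists of equal length, an entry for each row: "translation": the shift along the world's x, y, z in mm, a list of three; "spin": the turn about the world's z in rad; "gripper": the opening, from 0 (shut) to 1 (fully open). In form: {"translation": [[dx, dy, dz], ...], "spin": [spin, ...], "gripper": [gripper, ...]}. A call has 1 to 8 rows; each row shifts and turns the commanded pose from where the row before left it; what a row does not reach is not made up. A row lasts 1/10 s, in which the tool goes at most 50 mm and 8.59 degrees, less where a joint would pass 70% of its speed; a pose out of reach is approached as far as the arm can. A call is refused whole if a number of a shift passes 50 or a number of a turn 0.15, either way. A call with a gripper value outside its range is refused whole. The fingers move at their own pace and stop on an object; FORCE is the grip in N (left out, the last holds). Time passes only in rows, so rows that do not move let the fingers close. It gives the time, the measured TCP pose, the force, the opening and the grip force at its end, in the units of the state.
- get_state(): the state, without advancing time (a new reading comes with each control period).
- cams.grab_frame(name): name is "side" or "top"; returns a dict with "img" (384x512x3 uint8, red, green, blue), "mtx" (3x3 intrinsics, pixels), "R" (3x3) and "t" (3): a world point X has camera coordinates R X + t. Camera axes: x right, y down, z forward; pixel columns grow to the right and rows downward; lengths in m; the calibration is good to about 2 mm. A picture is of the moment at which its call begins. There is no depth.
- arm.job_done(): hands the job in; it is judged then, once.
Trained networks look in the newest picture that a camera, given by its name, has taken for a name from the list of things; names that differ only in an ending like _2 or _b are one class to them, and where a whole thing is asked for, a point or a joint stands for the part that bears it (a point fixed in the world has none). Each returns a list of dicts, best first, with "confidence" (0 to 1); they miss things now and then, are a little off and sometimes report something else, mostly with a low value. They report only what shows in the picture. A call takes as long as a camera call. They do not tell look-alikes from the thing itself.
- nets.search_frame(camera, label): "centre" ([x, y, z] in m, in world coordinates, good to about 4 mm: the middle of the surface that is visible of it).
- nets.pinpoint(camera, label): "centre" ([x, y, z] in m, in world coordinates, good to about 4 mm: a listed point, or the origin of a listed thing).
The state is a dict: "t": time; "q": joint angles; "qd": joint speeds; "joint_efforts": joint torques, N m; "eef_pos": TCP position; "ee_rot": TCP orientation; "force": force on the tool from outside, world axes, zero at the start; "moment": the same for the moment, N m; "width": finger opening in m; "gripper_force": force on a finger pad.
Only numpy, scipy, OpenCV 4.12 (cv2) and the standard library are available. Lean on these libraries where they do the work, as an engineer would, in place of code of your own. Each camera call takes 0.05 s, during which the arm holds its last target. There are 200 camera calls.

## Working session

There is one attempt and no reset: what is moved stays moved. The work goes in short steps, Python scripts to look and compute and a shell command to move; the robot and the scene stay as the last step left them, time stands still between calls to the robot, and variables do not carry over. Pictures are saved under pics/ and viewed, at most 14 in all, crops included, and the job is handed in when it is done.

```bash
ls; mkdir -p pics
cat > h.py <<'E'
import cv2, numpy as np
from station import get_state, cams, arm, nets
def save(cam,name):
    f=cams.grab_frame(cam); cv2.imwrite('pics/'+name+'.png',cv2.cvtColor(f['img'],cv2.COLOR_RGB2BGR)); return f
def r(v,n=3): return np.round(np.array(v),n).tolist()
def pp(labels,k=3,cs=('top','side')):
    for l in labels:
        for c in cs:
            print(l,c,[(r(d['centre']),round(d['confidence'],2)) for d in nets.pinpoint(c,l)[:k]])
E
python3 - <<'E'
from h import *
f=save('top','t0'); g=save('side','s0')
for x in(f,g): print(r(x['mtx'],1),r(-x['R'].T@x['t']))
pp(['pan_large','pan_large_grip','pan_medium','pan_medium_grip','pan_small','pan_small_grip','pump','pump_head','nozzle','tray','cover_hinge','cover_tab','chopstick_cup','squeeze_blue','squeeze_pale','toothpick_jar','sugar_tub'])
print(get_state())
E
```

```text
pics
[[418.7, 0.0, 255.0], [0.0, 418.7, 187.3], [0.0, 0.0, 1.0]] [0.356, -0.081, 1.493]
[[432.3, 0.0, 258.0], [0.0, 432.3, 192.1], [0.0, 0.0, 1.0]] [0.421, 0.732, 1.122]
pan_large top [([0.494, 0.414, 0.0], 0.57)]
pan_large side [([0.495, 0.414, -0.003], 0.73)]
pan_large_grip top [([0.417, 0.43, 0.025], 0.64)]
pan_large_grip side [([0.418, 0.43, 0.022], 0.87)]
pan_medium top [([0.522, 0.301, -0.004], 0.5)]
pan_medium side [([0.528, 0.298, 0.003], 0.89), ([0.464, -0.557, -0.004], 0.64), ([0.641, -0.038, 0.205], 0.5)]
pan_medium_grip top [([0.451, 0.304, 0.024], 0.78), ([0.478, 0.171, 0.026], 0.16)]
pan_medium_grip side [([0.452, 0.306, 0.022], 0.72), ([0.557, 0.176, -0.0], 0.32)]
pan_small top [([0.558, 0.179, 0.005], 0.78)]
pan_small side [([0.558, 0.176, 0.003], 0.63), ([0.477, 0.166, 0.024], 0.57)]
pan_small_grip top [([0.476, 0.168, 0.023], 0.52), ([0.638, -0.034, 0.206], 0.29), ([0.656, 0.297, -0.001], 0.18)]
pan_small_grip side [([0.482, 0.167, 0.028], 0.6)]
pump top [([0.64, -0.035, -0.0], 0.81), ([0.278, 0.292, -0.0], 0.79), ([0.254, -0.315, 0.001], 0.55)]
pump side [([0.645, 
[... 1482 characters left out ...]
-0.004], 0.7)]
{'t': 1.8, 'q': array([ 1.47710432e+00,  3.58608699e-01,  1.18897229e-02,  4.11632419e-06,
       -1.22410851e+00, -2.88095040e-01]), 'qd': array([-6.96151388e-04, -3.32076426e-04,  6.58371896e-04,  7.43293683e-05,
       -1.72972417e-03,  1.01564599e-04]), 'joint_efforts': array([ 1.02996815e-03, -5.82378459e+01,  2.93292153e+01,  7.00222626e+00,
        1.23000998e-02, -2.56824876e-05]), 'eef_pos': array([0.25150394, 0.62636324, 0.22655188]), 'ee_rot': array([ 3.14156387e+00, -1.25663396e-05, -3.81785652e-01]), 'force': array([-0.32977393, -0.54257884,  0.18396091]), 'moment': array([ 0.00487999, -0.02903569,  0.02872871]), 'gripper_force': 0.0, 'width': 0.08771159984751789}
```

View pics/t0.png

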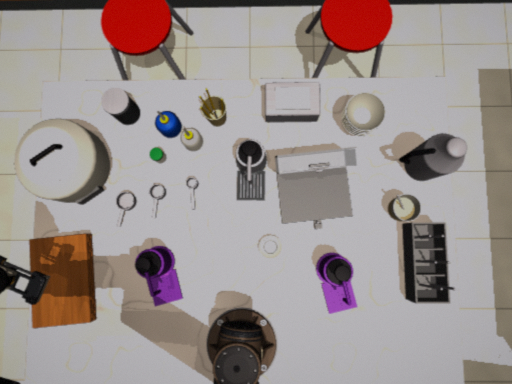

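View pics/s0.png

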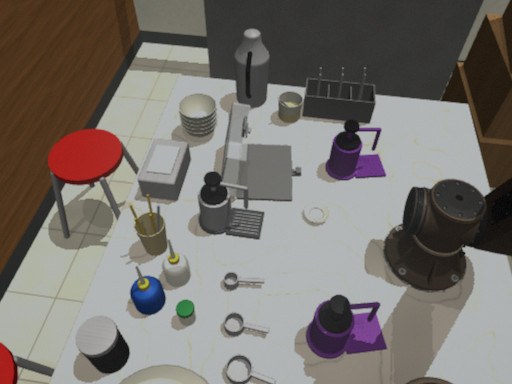

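The top view shows three pans: large at (126,200), medium at (158,190) and small at (192,183). The real grey pump is at (249,153), with two purple look-alikes at (153,262) and (335,270). The tray with its open cover is at (314,193). I'm moving to the large pan's handle.

```bash
python3 -m creep '{"translation":[[33,-39,0],[33,-39,-20],[33,-39,-25],[33,-39,-30],[34,-40,-30],[0,0,-30]],"spin":[0.06,0.06,0.057,0,0,0],"gripper":[0.6,0.6,0.6,0.6,0.6,0.6]}' 25
python3 - <<'E'
from h import *
save('side','s1');pp(['pan_large','pan_large_grip'])
print(r(get_state()['eef_pos'],4),r(get_state()['ee_rot']))
E
```

```text
t: 2.4
eef_pos: [0.4014, 0.4491, 0.1063]
ee_rot: [-3.141, -0.0, -0.209]
force: [0.6, 1.1, -0.1]
width: 0.0532
gripper_force: 0.0
pan_large top [([0.494, 0.414, 0.0], 0.57)]
pan_large side [([0.495, 0.418, -0.0], 0.94)]
pan_large_grip top [([0.417, 0.43, 0.025], 0.64)]
pan_large_grip side [([0.611, -0.247, 0.217], 0.48)]
[0.3991, 0.4536, 0.1076] [-3.14, -0.001, -0.204]
```

View pics/s1.png

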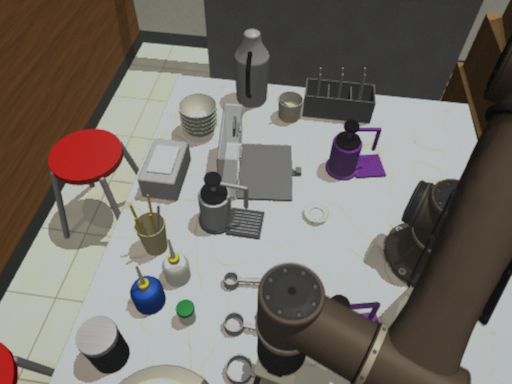

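The side view shows the arm reaching over the left purple pump, with the wrist cap at (290,290) and the pump head at (340,300). Before descending I'll check the clearance from the top view.

Run:
```python
from h import *
f=cams.grab_frame('top'); im=f['img'][130:384,0:300]
cv2.imwrite('pics/t1.png',cv2.cvtColor(cv2.resize(im,None,fx=2,fy=2),cv2.COLOR_RGB2BGR))
pp(['pan_large','pan_large_grip'],cs=['top'])
g=cams.grab_frame('side')
print(r(get_state()['eef_pos'],4))
for x in np.arange(.25,.65,.1):
  pass
def proj(f,X): p=f['mtx']@(f['R']@np.array(X)+f['t']); return r(p[:2]/p[2],0)
for z in (.2,.3,.4,.5,.6): print(z,'above TCP top',proj(f,[.399,.4536,z]),'side',proj(g,[.399,.4536,z]),'above purple',proj(f,[.278,.292,z]),proj(g,[.278,.292,z]))
```

```text
pan_large top [([0.494, 0.414, 0.0], 0.93), ([0.42, 0.43, 0.025], 0.49)]
pan_large_grip top [([0.42, 0.429, 0.026], 0.72)]
[0.3987, 0.4538, 0.1077]
0.2 above TCP top [92.0, 226.0] side [279.0, 369.0] above purple [142.0, 265.0] [340.0, 304.0]
0.3 above TCP top [77.0, 224.0] side [282.0, 353.0] above purple [132.0, 267.0] [348.0, 284.0]
0.4 above TCP top [61.0, 223.0] side [286.0, 333.0] above purple [120.0, 270.0] [357.0, 260.0]
0.5 above TCP top [40.0, 222.0] side [291.0, 309.0] above purple [105.0, 273.0] [369.0, 231.0]
0.6 above TCP top [16.0, 220.0] side [296.0, 278.0] above purple [88.0, 277.0] [383.0, 195.0]
```

View pics/t1.png

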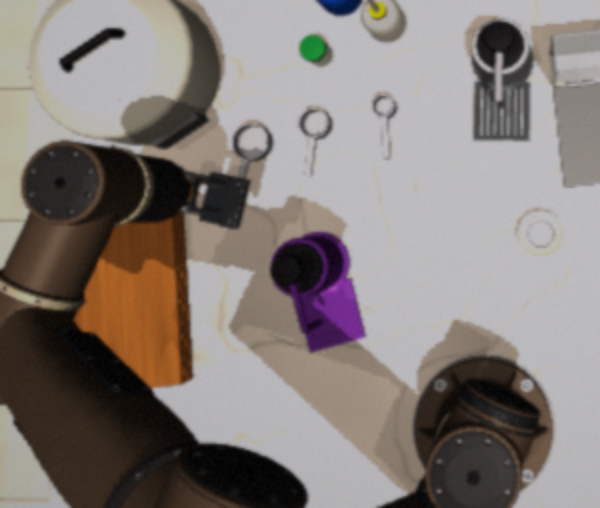

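The top view shows the wrist well above the purple pump, so that clearance is fine. The rice cooker's front latch, at crop pixels (150–205, 115–147), is close to the gripper body's path, so I'll measure it.

Run:
```python
from h import *
f=cams.grab_frame('top'); g=cams.grab_frame('side')
def ray(f,px):
    d=f['R'].T@np.linalg.solve(f['mtx'],[px[0],px[1],1]); return -f['R'].T@f['t'],d
def at(f,px,z): o,d=ray(f,px); return r(o+d*(z-o[2])/d[2])
for px in [(78,204),(102,187),(108,165),(85,195)]: print(px,[at(f,px,z) for z in (.08,.12,.16,.2)])
print('side tangent',[at(g,(165,368),z) for z in (.08,.12,.16,.2,.24)])
```

```text
(78, 204) [[0.477, 0.553, 0.08], [0.473, 0.535, 0.12], [0.47, 0.517, 0.16], [0.466, 0.499, 0.2]]
(102, 187) [[0.535, 0.473, 0.08], [0.53, 0.457, 0.12], [0.525, 0.442, 0.16], [0.519, 0.426, 0.2]]
(108, 165) [[0.611, 0.456, 0.08], [0.604, 0.44, 0.12], [0.597, 0.425, 0.16], [0.589, 0.41, 0.2]]
(85, 195) [[0.507, 0.531, 0.08], [0.503, 0.513, 0.12], [0.499, 0.496, 0.16], [0.494, 0.479, 0.2]]
side tangent [[0.66, 0.453, 0.08], [0.65, 0.464, 0.12], [0.641, 0.474, 0.16], [0.632, 0.485, 0.2], [0.623, 0.496, 0.24]]
```

```bash
python3 -m creep '{"translation":[[9,-12,0],[9,-11,-10],[0,0,-25],[0,0,-25],[0,0,0],[0,0,0]],"spin":[0.05,0,0,0,0,0],"gripper":[0.5,0.5,0.5,0.5,0.5,0.5]}' 25; python3 -c "
from h import *
print(r(get_state()['eef_pos'],4),get_state()['ee_rot'])"
```

```text
t: 3.55
eef_pos: [0.417, 0.429, 0.046]
ee_rot: [3.14, 0.0, -0.155]
force: [0.1, -0.2, 0.7]
width: 0.0443
gripper_force: 0.0
[0.417, 0.429, 0.046] [ 3.14025798e+00  1.18779299e-04 -1.55471917e-01]
```

```bash
python3 -m creep '{"translation":[[0,1,-20],[0,0,-16],[0,0,0],[0,0,0],[0,0,0],[0,0,0],[0,0,0]],"spin":[0,0,0,0,0,0,0],"gripper":[0.5,0.5,0.5,0.1,0,0,0]}' 25;python3 -m creep '{"translation":[[0,0,0],[0,0,10],[0,0,20],[0,0,30],[0,0,0]],"spin":[0,0,0,0,0],"gripper":[0,0,0,0,0]}' 25;  python3 - <<'E'
from h import *
save('side','s2');save('top','t2');pp(['pan_large','pan_large_grip','pump','nozzle','pump_head'])
E
```

```text
t: 4.25
eef_pos: [0.4171, 0.4308, 0.0111]
ee_rot: [-3.14, -0.0, -0.155]
force: [1.2, 0.3, 0.9]
width: 0.0172
gripper_force: 0.0
t: 4.75
eef_pos: [0.4183, 0.4326, 0.0748]
ee_rot: [-3.136, -0.003, -0.154]
force: [0.5, 0.6, -1.1]
width: 0.0116
gripper_force: 24.9
pan_large top [([0.496, 0.42, 0.059], 0.84)]
pan_large side [([0.498, 0.425, 0.062], 0.66)]
pan_large_grip top [([0.418, 0.434, 0.089], 0.87)]
pan_large_grip side []
pump top [([0.638, -0.035, 0.001], 0.95), ([0.278, 0.289, 0.001], 0.84), ([0.252, -0.315, -0.0], 0.73)]
pump side [([0.646, -0.031, 0.004], 0.95), ([0.253, -0.315, 0.002], 0.74)]
nozzle top [([0.545, -0.027, 0.085], 0.84), ([0.159, -0.335, 0.083], 0.59), ([0.186, 0.27, 0.084], 0.53)]
nozzle side [([0.188, 0.267, 0.086], 0.94), ([0.549, -0.027, 0.088], 0.72), ([0.164, -0.333, 0.086], 0.69)]
pump_head top [([0.276, 0.29, 0.205], 0.86), ([0.64, -0.036, 0.204], 0.59), ([0.254, -0.316, 0.207], 0.53)]
pump_head side [([0.279, 0.289, 0.2], 0.89), ([0.256, -0.318, 0.207], 0.75), ([0.644, -0.037, 0.206], 0.59)]
```

```bash
python3 -m creep '{"translation":[[5,-25,0],[6,-43,0],[6,-45,0],[6,-45,0],[6,-45,0],[6,-45,0],[6,-45,0],[6,-40,0]],"spin":[0.01,0.01,0.01,0.01,0.01,0.01,0,0],"gripper":[0,0,0,0,0,0,0,0]}' 30;python3 -m creep '{"translation":[[0,-10,-10],[0,0,-15],[0,0,-10],[0,0,0]],"spin":[0,0,0,0],"gripper":[0,0,0,0]}' 30
```

```text
t: 6.15
eef_pos: [0.4636, 0.0954, 0.0704]
ee_rot: [-3.142, -0.0, -0.095]
force: [0.5, 0.8, -0.6]
width: 0.0117
gripper_force: 29.9
t: 6.55
eef_pos: [0.463, 0.0871, 0.0339]
ee_rot: [3.14, 0.002, -0.095]
force: [0.1, -0.9, -1.4]
width: 0.0117
gripper_force: 29.9
```

```bash
python3 -m creep '{"translation":[[1,-25,0],[1,-35,0],[1,-30,0],[1,-16,0],[0,0,0],[0,0,-9],[0,0,-5],[0,0,0]],"spin":[0,0,0,0,0,0,0,0],"gripper":[0,0,0,0,0,0,0,0]}' 30
python3 - <<'E'
from h import *
save('side','s3');save('top','t3');pp(['pan_large','pan_large_grip','nozzle'])
print(r(get_state()['eef_pos'],4))
E
```

```text
t: 7.35
eef_pos: [0.4673, -0.018, 0.0202]
ee_rot: [3.141, 0.002, -0.094]
force: [-0.0, -0.2, -0.8]
width: 0.0115
gripper_force: 29.9
pan_large top [([0.546, -0.024, 0.007], 0.4), ([0.517, -0.26, -0.002], 0.28)]
pan_large side [([0.546, -0.024, 0.006], 0.77)]
pan_large_grip top []
pan_large_grip side []
nozzle top [([0.158, -0.336, 0.085], 0.7), ([0.462, -0.554, -0.001], 0.53)]
nozzle side [([0.548, -0.029, 0.091], 0.61), ([0.187, 0.266, 0.084], 0.61)]
[0.468, -0.0185, 0.0214]
```

```bash
python3 -m creep '{"translation":[[0,0,-2],[0,0,0],[0,0,0],[0,0,0],[0,0,20],[0,0,45],[0,0,48],[0,0,48]],"spin":[0,0,0,0,0,0,0,0],"gripper":[0,0.35,0.35,0.35,0.35,0.35,0.35,0.35]}' 30;python3 -m creep '{"translation":[[0,0,48],[0,0,30],[30,-3,0],[45,-5,0],[45,-5,0],[45,-5,0],[9,0,0],[0,0,-5]],"spin":[0,0,0,0,0,0,0,0],"gripper":[0,0,0,0,0,0,0,0]}' 30
python3 - <<'E'
from h import *
save('side','s4');save('top','t4');pp(['pan_large','nozzle','pump_head'])
print(r(get_state()['eef_pos'],4))
E
```

```text
t: 8.55
eef_pos: [0.4674, -0.0188, 0.1821]
ee_rot: [3.141, 0.0, -0.095]
force: [1.0, 1.5, 0.1]
width: 0.0305
gripper_force: 0.0
t: 9.35
eef_pos: [0.6431, -0.0369, 0.2519]
ee_rot: [3.141, 0.001, -0.096]
force: [0.0, -0.5, 0.3]
width: 0.0003
gripper_force: 0.0
pan_large top [([0.544, -0.021, 0.008], 0.68)]
pan_large side [([0.548, -0.024, 0.006], 0.78)]
nozzle top [([0.159, -0.336, 0.086], 0.83), ([0.546, -0.029, 0.083], 0.42)]
nozzle side [([0.546, -0.032, 0.089], 0.9), ([0.19, 0.267, 0.086], 0.87), ([0.163, -0.334, 0.087], 0.59)]
pump_head top [([0.277, 0.29, 0.208], 0.59), ([0.252, -0.312, 0.203], 0.57)]
pump_head side [([0.251, -0.316, 0.206], 0.79), ([0.282, 0.289, 0.203], 0.69), ([0.641, -0.038, 0.207], 0.55)]
[0.6414, -0.0364, 0.2542]
```

```bash
python3 -m creep '{"translation":[[0,0,-30],[0,0,-20],[0,0,-8],[0,0,-7],[0,0,-5],[0,0,-2],[0,0,0],[0,0,0]],"spin":[0,0,0,0,0,0,0,0],"gripper":[0,0,0,0,0,0,0,0]}' 30
python3 - <<'E'
from h import *
g=save('side','s5');pp(['pan_large','nozzle','pump_head'],cs=['side'])
print(r(get_state()['eef_pos'],4),get_state()['force'])
cv2.imwrite('pics/s5c.png',cv2.cvtColor(cv2.resize(g['img'][120:270,160:330],None,fx=3,fy=3),cv2.COLOR_RGB2BGR))
E
```

```text
t: 10.55
eef_pos: [0.6415, -0.0365, 0.1834]
ee_rot: [-3.142, -0.001, -0.094]
force: [-6.3, 2.0, 8.4]
width: 0.0005
gripper_force: 4.3
pan_large side [([0.546, -0.025, 0.005], 0.88)]
nozzle side [([0.191, 0.265, 0.086], 0.95), ([0.162, -0.338, 0.09], 0.81), ([0.549, -0.03, 0.064], 0.5)]
pump_head side [([0.255, -0.313, 0.206], 0.91), ([0.643, -0.036, 0.184], 0.78), ([0.282, 0.292, 0.202], 0.65)]
[0.6414, -0.0365, 0.1834] [-6.46165472  3.44519191  9.44709038]
```

View pics/s5c.png

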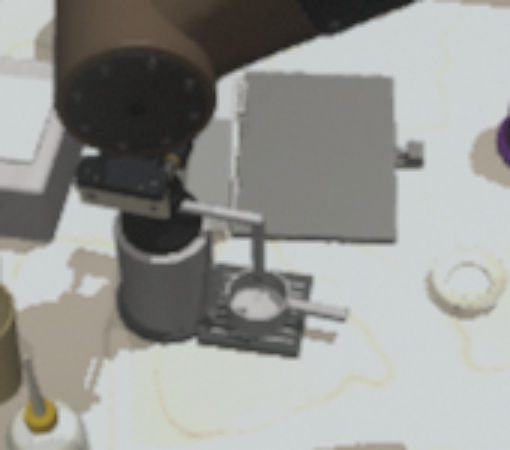

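The crop shows the pan on the drip plate at (258,297) with the spout coming down over its mouth. The head is almost at its stop, so I'll press a little more and hold.

```bash
python3 -m creep '{"translation":[[0,0,-2],[0,0,-1],[0,0,0],[0,0,0],[0,0,0]],"spin":[0,0,0,0,0],"gripper":[0,0,0,0,0]}' 30
python3 - <<'E'
from h import *
save('side','s6');pp(['pan_large','nozzle','pump_head'],cs=['side'])
E
```

```text
t: 11.25
eef_pos: [0.6417, -0.0365, 0.1832]
ee_rot: [3.142, -0.003, -0.094]
force: [-12.7, 4.0, 23.4]
width: 0.0004
gripper_force: 11.9
pan_large side [([0.544, -0.019, 0.007], 0.79), ([0.646, -0.029, 0.003], 0.16)]
nozzle side [([0.16, -0.334, 0.089], 0.88), ([0.549, -0.029, 0.065], 0.82), ([0.188, 0.268, 0.087], 0.62)]
pump_head side [([0.282, 0.292, 0.203], 0.9), ([0.64, -0.037, 0.183], 0.77), ([0.254, -0.318, 0.203], 0.58)]
```

```bash
python3 -m creep '{"translation":[[0,0,20],[0,0,40],[0,0,15],[-30,3,0],[-45,5,0],[-45,5,0],[-44,5,0],[-10,0,0]],"spin":[0,0,0,0,0,0,0,0],"gripper":[0,0,0,0,0,0,0.4,0.4]}' 30; python3 -m creep '{"translation":[[0,0,-35],[0,0,-45],[0,0,-45],[0,0,-40],[0,0,0]],"spin":[0,0,0,0,0],"gripper":[0.4,0.4,0.4,0.4,0.4]}' 30
python3 - <<'E'
from h import *
save('side','s7');save('top','t7');pp(['pan_large','pan_large_grip','tray','cover_hinge'])
print(r(get_state()['eef_pos'],4))
E
```

```text
t: 12.25
eef_pos: [0.4643, -0.0188, 0.2546]
ee_rot: [-3.14, -0.002, -0.094]
force: [0.3, 0.0, 0.6]
width: 0.0114
gripper_force: 0.0
t: 12.75
eef_pos: [0.4648, -0.0196, 0.0846]
ee_rot: [3.139, 0.008, -0.096]
force: [0.5, -0.6, 0.2]
width: 0.0347
gripper_force: 0.0
pan_large top []
pan_large side [([0.549, -0.023, 0.01], 0.65), ([0.451, 0.307, 0.023], 0.44)]
pan_large_grip top []
pan_large_grip side []
tray top [([0.518, -0.262, 0.001], 0.81)]
tray side [([0.514, -0.26, 0.0], 0.91)]
cover_hinge top [([0.602, -0.246, 0.014], 0.66)]
cover_hinge side [([0.603, -0.252, 0.014], 0.59)]
[0.4684, -0.0184, 0.0892]
```

```bash
python3 -m creep '{"translation":[[0,0,-35],[0,0,-30],[0,0,-4],[0,0,0],[0,0,0],[0,0,0],[0,0,0],[0,0,0]],"spin":[0,0,0,0,0,0,0,0],"gripper":[0.4,0.4,0.4,0.4,0,0,0,0]}' 30; python3 -m creep '{"translation":[[0,0,10],[0,0,10],[0,-25,0],[0,-40,0],[0,-40,5],[0,-20,30],[0,0,0]],"spin":[0,0,0,0,0,0,0],"gripper":[0,0,0,0,0,0,0]}' 30
python3 - <<'E'
from h import *
save('side','s8');save('top','t8');pp(['pan_large','pan_large_grip','tray','cover_hinge'])
print(r(get_state()['eef_pos'],4))
E
```

```text
t: 14.05
eef_pos: [0.4683, -0.0185, 0.02]
ee_rot: [-3.141, -0.001, -0.095]
force: [0.3, 0.0, 2.7]
width: 0.0118
gripper_force: 30.0
t: 14.75
eef_pos: [0.4699, -0.1458, 0.078]
ee_rot: [-3.142, -0.005, -0.097]
force: [0.9, 0.4, -0.6]
width: 0.0117
gripper_force: 30.0
pan_large top [([0.798, 0.09, 0.002], 0.49)]
pan_large side [([0.547, -0.148, 0.065], 0.8)]
pan_large_grip top []
pan_large_grip side [([0.654, 0.3, -0.001], 0.58)]
tray top [([0.514, -0.261, 0.001], 0.57)]
tray side [([0.517, -0.261, 0.001], 0.77), ([0.452, 0.305, 0.02], 0.67)]
cover_hinge top [([0.603, -0.249, 0.014], 0.81)]
cover_hinge side [([0.603, -0.25, 0.015], 0.57)]
[0.4677, -0.1432, 0.0739]
```

```bash
python3 -m creep '{"translation":[[1,-25,0],[1,-40,0],[2,-40,0],[2,-40,0],[2,-35,0],[0,-19,0],[0,0,0],[0,0,0]],"spin":[0.03,0.04,0.04,0.04,0.03,0.015,0,0],"gripper":[0,0,0,0,0,0,0,0]}' 30; python3 -m creep '{"translation":[[0,0,-20],[0,0,-20],[0,0,-8],[0,0,-4],[0,0,0]],"spin":[0,0,0,0,0],"gripper":[0,0,0,0,0]}' 30
python3 - <<'E'
from h import *
g=save('side','s9');f=save('top','t9');pp(['pan_large','pan_large_grip'])
print(r(get_state()['eef_pos'],4))
cv2.imwrite('pics/s9c.png',cv2.cvtColor(cv2.resize(g['img'][80:220,180:340],None,fx=3,fy=3),cv2.COLOR_RGB2BGR))
E
```

```text
t: 16.05
eef_pos: [0.4754, -0.3426, 0.0736]
ee_rot: [-3.141, 0.001, 0.099]
force: [-0.0, 0.2, -1.2]
width: 0.0116
gripper_force: 30.0
t: 16.55
eef_pos: [0.4762, -0.3422, 0.0226]
ee_rot: [3.141, 0.0, 0.101]
force: [-0.3, 0.3, -0.2]
width: 0.0117
gripper_force: 30.0
pan_large top [([0.618, -0.246, 0.21], 0.25)]
pan_large side [([0.555, -0.333, 0.009], 0.83)]
pan_large_grip top []
pan_large_grip side []
[0.4763, -0.3427, 0.0228]
```

View pics/s9c.png

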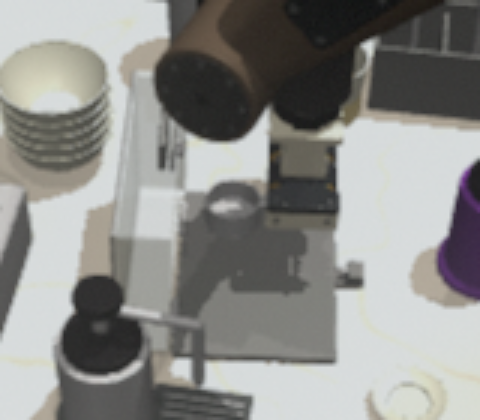

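The crop shows the pan standing on the tray's far side at about (232,205), with its handle toward the catch. I'm releasing it and going for the medium pan.

```bash
python3 -m creep '{"translation":[[0,0,-2],[0,0,0],[0,0,0],[0,0,0],[0,0,15],[0,0,40],[0,0,48],[0,0,48]],"spin":[0,0,0,0,0,0,0,0],"gripper":[0,0.35,0.35,0.35,0.35,0.35,0.35,0.35]}' 30; python3 -m creep '{"translation":[[0,25,20],[-2,45,0],[-3,48,0],[-3,48,0],[-3,48,0],[-3,48,0],[-3,48,0],[-3,48,0]],"spin":[0,-0.03,-0.03,-0.03,-0.03,-0.03,-0.02,0],"gripper":[0.4,0.4,0.4,0.4,0.4,0.4,0.4,0.4]}' 30;  python3 -m creep '{"translation":[[-3,48,0],[-2,48,0],[-2,48,0],[0,30,0],[0,0,0]],"spin":[0,0,0,0,0],"gripper":[0.4,0.4,0.4,0.4,0.4]}' 30
python3 - <<'E'
from h import *
save('side','s10');save('top','t10');pp(['pan_large','pan_large_grip','pan_medium','pan_medium_grip','pan_small','pan_small_grip','tray'])
print(r(get_state()['eef_pos'],4),r(get_state()['ee_rot'],4))
E
```

```text
t: 17.65
eef_pos: [0.4754, -0.3425, 0.1726]
ee_rot: [-3.141, 0.001, 0.1]
force: [0.8, -0.6, 0.2]
width: 0.0306
gripper_force: 0.0
t: 18.45
eef_pos: [0.4554, 0.0173, 0.1916]
ee_rot: [-3.141, -0.001, -0.071]
force: [1.0, -0.7, 0.2]
width: 0.035
gripper_force: 0.0
t: 18.95
eef_pos: [0.449, 0.1929, 0.1912]
ee_rot: [-3.141, -0.001, -0.066]
force: [0.3, -0.6, 0.0]
width: 0.035
gripper_force: 0.0
pan_large top [([0.554, -0.334, 0.011], 0.78)]
pan_large side [([0.554, -0.331, 0.011], 0.54), ([0.464, -0.559, 0.001], 0.24)]
pan_large_grip top [([0.479, -0.342, 0.033], 0.7), ([0.512, -0.26, -0.001], 0.54)]
pan_large_grip side []
pan_medium top [([0.514, -0.263, -0.003], 0.2)]
pan_medium side [([0.526, 0.3, 0.002], 0.65)]
pan_medium_grip top [([0.637, -0.031, 0.207], 0.64)]
pan_medium_grip side [([0.452, 0.307, 0.021], 0.59)]
pan_small top [([0.557, 0.18, 0.006], 0.74)]
pan_small side [([0.559, 0.176, -0.002], 0.92)]
pan_small_grip top [([0.654, 0.295, -0.0], 0.74)]
pan_small_grip side [([0.48, 0.167, 0.028], 0.67), ([0.603, -0.25, 0.012], 0.19)]
tray top [([0.514, -0.262, -0.002], 0.58), ([0.641, -0.033, -0.0], 0.5)]
tray side []
[0.4489, 0.1893, 0.1912] [-3.1416, 0.0, -0.0699]
```

```bash
python3 -m creep '{"translation":[[0,25,0],[0,40,0],[0,40,-15],[0,11,-40],[0,0,-40],[0,0,-40],[0,0,-20],[0,0,0]],"spin":[0,0,0,0,0,0,0,0],"gripper":[0.45,0.45,0.45,0.45,0.45,0.45,0.45,0.45]}' 30
python3 - <<'E'
from h import *
save('side','s11');pp(['pan_medium','pan_medium_grip'],cs=['side'])
print(r(get_state()['eef_pos'],4),r(get_state()['ee_rot'],4))
E
```

```text
t: 20.55
eef_pos: [0.4473, 0.3036, 0.0331]
ee_rot: [3.136, 0.004, -0.07]
force: [-0.2, -0.3, 0.3]
width: 0.0393
gripper_force: 0.0
pan_medium side [([0.528, 0.3, -0.0], 0.69), ([0.477, -0.341, 0.034], 0.49), ([0.642, -0.038, 0.204], 0.17)]
pan_medium_grip side []
[0.4496, 0.3061, 0.0374] [-3.1405, -0.0011, -0.0694]
```

```bash
python3 -m creep '{"translation":[[0,0,-16],[0,0,-10],[0,0,0],[0,0,0],[0,0,0],[0,0,0],[0,0,0],[0,0,0]],"spin":[0,0,0,0,0,0,0,0],"gripper":[0.45,0.45,0.45,0,0,0,0,0]}' 30;python3 -m creep '{"translation":[[0,0,10],[0,0,25],[0,0,25],[0,0,0],[0,0,0]],"spin":[0,0,0,0,0],"gripper":[0,0,0,0,0]}' 30;  python3 - <<'E'
from h import *
save('side','s12');save('top','t12');pp(['pan_medium','pan_medium_grip'])
print(r(get_state()['eef_pos'],4))
E
```

```text
t: 21.5
eef_pos: [0.449, 0.3055, 0.0105]
ee_rot: [-3.141, -0.0, -0.07]
force: [-1.2, 0.6, 1.9]
width: 0.0116
gripper_force: 30.0
t: 22.0
eef_pos: [0.4489, 0.3056, 0.0711]
ee_rot: [-3.14, -0.001, -0.07]
force: [-0.3, 0.2, -2.3]
width: 0.0116
gripper_force: 30.0
pan_medium top [([0.522, 0.3, 0.055], 0.57)]
pan_medium side [([0.532, 0.302, 0.062], 0.85)]
pan_medium_grip top []
pan_medium_grip side [([0.477, -0.34, 0.036], 0.6), ([0.556, 0.176, 0.004], 0.52)]
[0.4485, 0.305, 0.0695]
```

```bash
python3 -m creep '{"translation":[[2,-25,0],[3,-40,0],[3,-45,0],[3,-45,0],[3,-43,0],[0,-20,-10],[0,0,-15],[0,0,-10]],"spin":[0,0,0,-0.01,-0.01,0,0,0],"gripper":[0,0,0,0,0,0,0,0]}' 30;python3 -m creep '{"translation":[[2,-25,0],[2,-35,0],[2,-30,0],[0,-18,0],[0,0,0]],"spin":[0,0,0,0,0],"gripper":[0,0,0,0,0]}' 30
python3 - <<'E'
from h import *
save('side','s13');save('top','t13');pp(['pan_medium','pan_medium_grip','nozzle'])
print(r(get_state()['eef_pos'],4))
E
```

```text
t: 23.1
eef_pos: [0.4625, 0.0864, 0.0343]
ee_rot: [3.141, 0.001, -0.091]
force: [-0.1, -0.3, -1.8]
width: 0.0113
gripper_force: 30.0
t: 23.6
eef_pos: [0.4684, -0.0219, 0.0347]
ee_rot: [3.141, 0.001, -0.091]
force: [0.3, 0.1, -1.8]
width: 0.0114
gripper_force: 30.0
pan_medium top []
pan_medium side [([0.547, -0.027, 0.026], 0.65), ([0.516, -0.262, 0.001], 0.59)]
pan_medium_grip top []
pan_medium_grip side [([0.803, 0.094, -0.0], 0.39)]
nozzle top [([0.163, -0.333, 0.087], 0.73)]
nozzle side [([0.188, 0.267, 0.084], 0.95), ([0.549, -0.031, 0.087], 0.9), ([0.764, 0.266, 0.0], 0.6)]
[0.469, -0.02, 0.0352]
```

```bash
python3 -m creep '{"translation":[[0,-1,-9],[0,0,-5],[0,0,-2],[0,0,0],[0,0,0],[0,0,0],[0,0,0],[0,0,20]],"spin":[0,0,0,0,0,0,0,0],"gripper":[0,0,0,0.1,0.35,0.35,0.35,0.35]}' 30;python3 -m creep '{"translation":[[0,0,42],[0,0,48],[0,0,48],[0,0,48],[0,0,30],[0,0,0]],"spin":[0,0,0,0,0,0],"gripper":[0.3,0.3,0.3,0,0,0]}' 30;python3 - <<'E'
from h import *
save('side','s14');save('top','t14');pp(['pan_medium','nozzle'])
print(r(get_state()['eef_pos'],4))
E
```

```text
t: 24.8
eef_pos: [0.4673, -0.0221, 0.0378]
ee_rot: [3.14, 0.004, -0.09]
force: [0.7, 0.7, -0.1]
width: 0.0302
gripper_force: 0.0
t: 25.4
eef_pos: [0.4712, -0.0213, 0.2604]
ee_rot: [-3.139, -0.009, -0.089]
force: [-0.4, -0.0, -0.3]
width: 0.0075
gripper_force: 0.0
pan_medium top [([0.553, -0.33, 0.011], 0.37)]
pan_medium side [([0.545, -0.028, 0.009], 0.59)]
nozzle top [([0.162, -0.335, 0.085], 0.67), ([0.603, -0.247, 0.013], 0.49)]
nozzle side [([0.548, -0.029, 0.09], 0.94), ([0.187, 0.268, 0.084], 0.92)]
[0.4682, -0.0218, 0.254]
```

```bash
python3 -m creep '{"translation":[[30,-3,0],[45,-4,0],[45,-4,0],[45,-4,0],[8,0,0],[0,0,0]],"spin":[0,0,0,0,0,0],"gripper":[0,0,0,0,0,0]}' 30;python3 -m creep '{"translation":[[0,0,-25],[0,0,-20],[0,0,-10],[0,0,-8],[0,0,-6],[0,0,-5],[0,0,0],[0,0,0]],"spin":[0,0,0,0,0,0,0,0],"gripper":[0,0,0,0,0,0,0,0]}' 30; python3 -m creep '{"translation":[[0,0,0],[0,0,0],[0,0,0]],"spin":[0,0,0],"gripper":[0,0,0]}';python3 - <<'E'
from h import *
save('side','s15');pp(['pan_medium','nozzle','pump_head'],cs=['side'])
E
```

```text
t: 26.3
eef_pos: [0.6424, -0.0369, 0.2522]
ee_rot: [3.14, 0.004, -0.091]
force: [0.2, -0.7, -0.8]
width: 0.0005
gripper_force: 0.0
t: 27.1
eef_pos: [0.641, -0.0368, 0.1833]
ee_rot: [3.141, -0.001, -0.089]
force: [-5.9, 0.8, 9.4]
width: 0.0007
gripper_force: 4.7
t: 27.4
eef_pos: [0.641, -0.0368, 0.1833]
ee_rot: [3.141, -0.001, -0.089]
force: [-6.0, 1.2, 9.7]
width: 0.0002
gripper_force: 4.7
pan_medium side [([0.548, -0.028, 0.008], 0.67)]
nozzle side [([0.191, 0.268, 0.087], 0.98), ([0.165, -0.335, 0.087], 0.79), ([0.549, -0.031, 0.067], 0.51)]
pump_head side [([0.254, -0.316, 0.204], 0.82), ([0.279, 0.294, 0.204], 0.68), ([0.642, -0.035, 0.184], 0.56)]
```

```bash
python3 -m creep '{"translation":[[0,0,-3],[0,0,0],[0,0,0],[0,0,0],[0,0,0]],"spin":[0,0,0,0,0],"gripper":[0,0,0,0,0]}' 30;python3 -m creep '{"translation":[[0,0,25],[0,0,40],[0,0,15],[-30,3,0],[-45,4,0],[-45,4,0],[-45,4,0],[-8,0,0]],"spin":[0,0,0,0,0,0,0,0],"gripper":[0,0,0,0,0,0,0.4,0.4]}' 30; python3 -m creep '{"translation":[[0,0,-35],[0,0,-45],[0,0,-45],[0,0,-40],[0,0,0],[0,0,0]],"spin":[0,0,0,0,0,0],"gripper":[0.4,0.4,0.4,0.4,0.4,0.4]}' 30
python3 - <<'E'
from h import *
save('side','s16');pp(['pan_medium','pan_medium_grip','pump_head'],cs=['side'])
print(r(get_state()['eef_pos'],4))
E
```

```text
t: 28.1
eef_pos: [0.6412, -0.0368, 0.1832]
ee_rot: [3.141, -0.003, -0.089]
force: [-13.3, 2.3, 26.6]
width: 0.0004
gripper_force: 12.6
t: 28.9
eef_pos: [0.4648, -0.0218, 0.2593]
ee_rot: [-3.14, -0.002, -0.089]
force: [1.5, -0.2, 0.4]
width: 0.0111
gripper_force: 0.0
t: 29.5
eef_pos: [0.4693, -0.0216, 0.0941]
ee_rot: [3.141, 0.0, -0.089]
force: [0.4, 0.3, 0.5]
width: 0.0348
gripper_force: 0.0
pan_medium side [([0.548, -0.031, 0.01], 0.53)]
pan_medium_grip side [([0.47, -0.022, 0.032], 0.62), ([0.613, -0.248, 0.218], 0.32)]
pump_head side [([0.279, 0.291, 0.2], 0.83)]
[0.4704, -0.0211, 0.0954]
```

```bash
python3 -m creep '{"translation":[[0,0,-40],[0,0,-30],[-1,0,-6],[0,0,0],[0,0,0],[0,0,0],[0,0,0],[0,0,0]],"spin":[0,0,0,0,0,0,0,0],"gripper":[0.4,0.4,0.4,0.4,0,0,0,0]}' 30; python3 -m creep '{"translation":[[0,0,10],[0,0,10],[0,-25,0],[0,-40,0],[0,-40,5],[0,-20,30],[0,0,0]],"spin":[0,0,0,0,0,0,0],"gripper":[0,0,0,0,0,0,0]}' 30; python3 -m creep '{"translation":[[0,-25,0],[0,-40,0],[0,-35,0],[0,-15,0],[0,0,0],[0,0,0]],"spin":[0.04,0.05,0.05,0.05,0,0],"gripper":[0,0,0,0,0,0]}' 30
python3 - <<'E'
from h import *
save('side','s17');pp(['pan_medium','pan_medium_grip'],cs=['side'])
print(r(get_state()['eef_pos'],4))
E
```

```text
t: 30.5
eef_pos: [0.4684, -0.0214, 0.018]
ee_rot: [-3.141, -0.001, -0.09]
force: [0.9, 0.3, 1.7]
width: 0.0118
gripper_force: 30.0
t: 31.2
eef_pos: [0.4699, -0.1488, 0.0759]
ee_rot: [3.142, -0.005, -0.092]
force: [-0.1, 0.7, -0.7]
width: 0.0116
gripper_force: 30.0
t: 31.8
eef_pos: [0.4675, -0.2615, 0.0724]
ee_rot: [-3.141, 0.0, 0.098]
force: [-0.7, -0.3, -0.9]
width: 0.0116
gripper_force: 30.0
pan_medium side [([0.548, -0.254, 0.062], 0.71)]
pan_medium_grip side []
[0.4679, -0.2608, 0.0725]
```

```bash
python3 -m creep '{"translation":[[0,0,-20],[0,0,-20],[0,0,-8],[0,0,-4],[0,0,-1],[0,0,0],[0,0,0],[0,0,0]],"spin":[0,0,0,0,0,0,0,0],"gripper":[0,0,0,0,0,0.35,0.35,0.35]}' 30; python3 -m creep '{"translation":[[0,0,15],[0,0,40],[0,0,48],[0,0,48],[0,25,20],[0,45,0],[0,48,0],[0,48,0]],"spin":[0,0,0,0,0,0.01,0.01,0.01],"gripper":[0.35,0.35,0.35,0.35,0.4,0.4,0.4,0.4]}' 30;  python3 -m creep '{"translation":[[0,48,0],[0,48,0],[0,25,0],[0,0,0],[0,0,0]],"spin":[0,0,0,0,0],"gripper":[0.4,0.4,0.4,0.4,0.4]}' 30
python3 - <<'E'
from h import *
save('side','s18');save('top','t18');pp(['pan_large','pan_medium','pan_medium_grip','pan_small','pan_small_grip','tray'])
print(r(get_state()['eef_pos'],4),r(get_state()['ee_rot'],4))
E
```

```text
t: 32.75
eef_pos: [0.4685, -0.2617, 0.0198]
ee_rot: [3.141, -0.001, 0.1]
force: [-0.6, -0.5, -0.8]
width: 0.0282
gripper_force: 0.0
t: 33.55
eef_pos: [0.4677, -0.0942, 0.191]
ee_rot: [-3.141, -0.002, 0.129]
force: [2.1, 1.2, 0.4]
width: 0.0351
gripper_force: 0.0
t: 34.05
eef_pos: [0.4678, 0.0259, 0.1905]
ee_rot: [-3.141, -0.0, 0.132]
force: [0.1, -0.2, 0.4]
width: 0.035
gripper_force: 0.0
pan_large top [([0.71, 0.18, 0.002], 0.6), ([0.552, -0.333, 0.011], 0.54)]
pan_large side [([0.556, -0.333, 0.008], 0.55)]
pan_medium top [([0.543, -0.252, 0.004], 0.84)]
pan_medium side [([0.548, -0.252, 0.009], 0.43), ([0.642, -0.04, 0.207], 0.33)]
pan_medium_grip top [([0.47, -0.262, 0.036], 0.67), ([0.6, -0.249, 0.013], 0.16)]
pan_medium_grip side []
pan_small top [([0.621, -0.244, 0.214], 0.24)]
pan_small side [([0.556, 0.176, 0.001], 0.7)]
pan_small_grip top [([0.64, -0.032, 0.0], 0.63), ([0.652, 0.297, 0.0], 0.23)]
pan_small_grip side [([0.478, 0.169, 0.025], 0.86)]
tray top [([0.514, -0.261, -0.002], 0.7)]
tray side [([0.515, -0.26, 0.002], 0.67), ([0.645, -0.032, -0.001], 0.36)]
[0.4679, 0.0253, 0.1902] [3.1416, 0.0, 0.13]
```

View pics/t18.png

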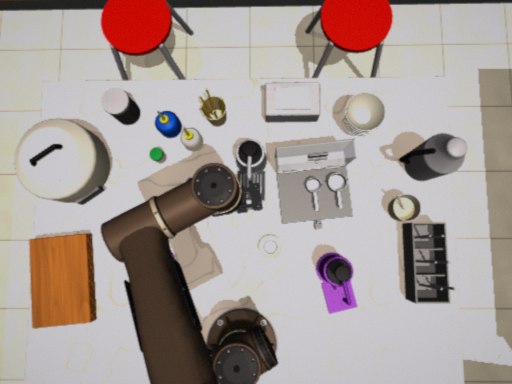

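The top view shows the large pan at (337,182) and the medium at (313,185), both on the tray with handles toward the robot. The small pan is next.

```bash
python3 -m creep '{"translation":[[2,30,0],[4,45,0],[4,45,-10],[2,23,-30],[0,0,-40],[0,0,-40],[0,0,-30],[0,0,0]],"spin":[0,0,0,0,0,0,0,0],"gripper":[0.45,0.45,0.45,0.45,0.45,0.45,0.45,0.45]}' 30
python3 - <<'E'
from h import *
save('side','s19');save('top','t19');pp(['pan_small','pan_small_grip'])
print(r(get_state()['eef_pos'],4),r(get_state()['ee_rot'],4))
E
```

```text
t: 35.55
eef_pos: [0.4774, 0.1666, 0.0366]
ee_rot: [3.138, 0.007, 0.13]
force: [-0.5, 0.1, -0.0]
width: 0.0395
gripper_force: 0.0
pan_small top [([0.554, 0.178, 0.004], 0.68), ([0.541, -0.029, 0.082], 0.35)]
pan_small side [([0.556, 0.176, 0.002], 0.67), ([0.8, 0.092, 0.002], 0.28)]
pan_small_grip top []
pan_small_grip side []
[0.4809, 0.1692, 0.042] [-3.1399, -0.0029, 0.1304]
```

```bash
python3 -m creep '{"translation":[[-1,-1,-20],[0,0,-11],[0,0,0],[0,0,0],[0,0,0],[0,0,0],[0,0,0],[0,0,0]],"spin":[0,0,0,0,0,0,0,0],"gripper":[0.45,0.45,0.45,0,0,0,0,0]}' 30;python3 -m creep '{"translation":[[0,0,10],[0,0,15],[-3,0,15],[-3,0,0],[0,0,0],[0,0,0]],"spin":[0,0,0,0,0,0],"gripper":[0,0,0,0,0,0]}' 30;  python3 - <<'E'
from h import *
save('side','s20');save('top','t20');pp(['pan_small','pan_small_grip'])
print(r(get_state()['eef_pos'],4))
E
```

```text
t: 36.65
eef_pos: [0.479, 0.1675, 0.0095]
ee_rot: [-3.141, -0.0, 0.13]
force: [-0.3, 0.2, 0.9]
width: 0.0119
gripper_force: 30.0
t: 37.25
eef_pos: [0.4725, 0.1672, 0.0489]
ee_rot: [3.141, 0.001, 0.13]
force: [-0.0, 0.1, -1.2]
width: 0.0113
gripper_force: 30.0
pan_small top [([0.55, 0.177, 0.041], 0.54)]
pan_small side [([0.549, 0.174, 0.04], 0.57)]
pan_small_grip top [([0.462, -0.553, -0.0], 0.31)]
pan_small_grip side []
[0.4728, 0.1673, 0.0489]
```

```bash
python3 -m creep '{"translation":[[0,-25,0],[0,-35,-8],[0,-20,-7],[0,-20,0],[0,-30,0],[-1,-35,0],[-1,-24,0],[0,0,0]],"spin":[-0.05,-0.06,-0.06,-0.05,0,0,0,0],"gripper":[0,0,0,0,0,0,0,0]}' 30
python3 - <<'E'
from h import *
save('side','s21');save('top','t21');pp(['pan_small','pan_small_grip','nozzle'])
print(r(get_state()['eef_pos'],4),get_state()['ee_rot'])
E
```

```text
t: 38.35
eef_pos: [0.47, -0.024, 0.0339]
ee_rot: [3.141, 0.001, -0.093]
force: [-0.0, -1.3, -0.9]
width: 0.0117
gripper_force: 30.0
pan_small top []
pan_small side [([0.549, -0.029, 0.021], 0.5), ([0.606, -0.25, 0.011], 0.33)]
pan_small_grip top []
pan_small_grip side []
nozzle top [([0.164, -0.336, 0.084], 0.65), ([0.656, 0.296, -0.001], 0.62)]
nozzle side [([0.546, -0.033, 0.089], 0.78), ([0.187, 0.265, 0.086], 0.75)]
[0.471, -0.021, 0.0342] [-3.14156326e+00 -6.61953151e-05 -8.87167255e-02]
```

Well aligned. I'm lowering and releasing the pan.

```bash
python3 -m creep '{"translation":[[0,-2,-9],[0,0,-5],[0,0,-2],[0,0,0],[0,0,0],[0,0,0],[0,0,0],[0,0,20]],"spin":[0,0,0,0,0,0,0,0],"gripper":[0,0,0,0.1,0.35,0.35,0.35,0.35]}' 30;python3 -m creep '{"translation":[[0,0,42],[0,0,48],[0,0,48],[0,0,48],[0,0,30],[0,0,0],[0,0,0]],"spin":[0,0,0,0,0,0,0],"gripper":[0.3,0.3,0.3,0,0,0,0]}' 30;python3 - <<'E'
from h import *
g=save('side','s22');save('top','t22');pp(['pan_small','pan_small_grip','nozzle'])
print(r(get_state()['eef_pos'],4))
cv2.imwrite('pics/s22c.png',cv2.cvtColor(cv2.resize(g['img'][170:250,190:290],None,fx=6,fy=6,interpolation=2),cv2.COLOR_RGB2BGR))
E
```

```text
t: 39.55
eef_pos: [0.4693, -0.0241, 0.0368]
ee_rot: [3.14, 0.004, -0.09]
force: [-0.2, -0.4, -0.7]
width: 0.0302
gripper_force: 0.0
t: 40.25
eef_pos: [0.4709, -0.0235, 0.2548]
ee_rot: [-3.14, -0.002, -0.09]
force: [0.2, -0.4, -0.9]
width: 0.002
gripper_force: 0.0
pan_small top [([0.469, -0.262, 0.033], 0.4)]
pan_small side [([0.55, -0.033, 0.009], 0.59)]
pan_small_grip top []
pan_small_grip side [([0.473, -0.026, 0.033], 0.63)]
nozzle top [([0.158, -0.338, 0.081], 0.81)]
nozzle side [([0.546, -0.031, 0.087], 0.91), ([0.189, 0.267, 0.085], 0.75), ([0.713, 0.175, 0.001], 0.66)]
[0.4707, -0.0237, 0.2536]
```

View pics/s22c.png

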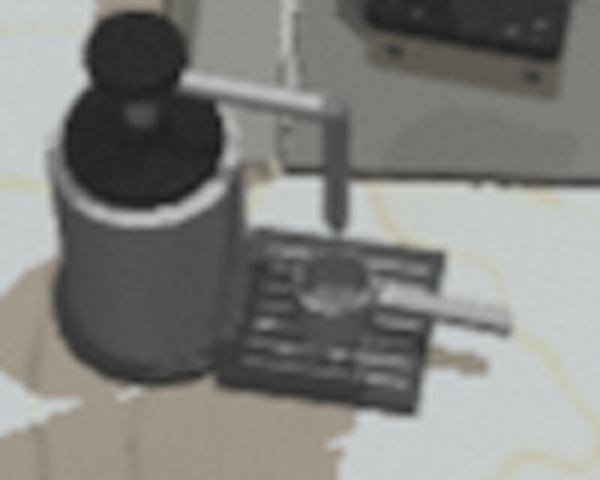

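The crop shows the small pan centred at about (335,285), directly under the spout tip at (337,225). I'm pressing the pump.

```bash
python3 -m creep '{"translation":[[30,-2,0],[45,-4,0],[45,-4,0],[45,-3,0],[6,0,0],[0,0,0]],"spin":[0,0,0,0,0,0],"gripper":[0,0,0,0,0,0]}' 30;python3 -m creep '{"translation":[[0,0,-25],[0,0,-20],[0,0,-10],[0,0,-8],[0,0,-6],[0,0,-5],[0,0,-2],[0,0,-1]],"spin":[0,0,0,0,0,0,0,0],"gripper":[0,0,0,0,0,0,0,0]}' 30; python3 -m creep '{"translation":[[0,0,0],[0,0,0],[0,0,0],[0,0,0],[0,0,0]],"spin":[0,0,0,0,0],"gripper":[0,0,0,0,0]}';python3 - <<'E'
from h import *
save('side','s23');pp(['pan_small','nozzle','pump_head'],cs=['side'])
E
```

```text
t: 41.25
eef_pos: [0.6425, -0.0368, 0.252]
ee_rot: [3.141, 0.003, -0.09]
force: [-0.6, 0.5, -0.9]
width: 0.0005
gripper_force: 0.0
t: 42.05
eef_pos: [0.641, -0.0367, 0.183]
ee_rot: [3.141, -0.003, -0.088]
force: [-20.0, 6.2, 35.8]
width: 0.0005
gripper_force: 17.8
t: 42.55
eef_pos: [0.6409, -0.0367, 0.1831]
ee_rot: [3.141, -0.003, -0.088]
force: [-16.2, 4.4, 30.0]
width: 0.0004
gripper_force: 15.0
pan_small side [([0.553, -0.029, 0.008], 0.73), ([0.766, 0.261, 0.001], 0.58), ([0.471, -0.028, 0.031], 0.42)]
nozzle side [([0.188, 0.268, 0.086], 0.9), ([0.163, -0.334, 0.089], 0.76), ([0.547, -0.029, 0.064], 0.63)]
pump_head side [([0.254, -0.318, 0.206], 0.93), ([0.282, 0.291, 0.201], 0.85), ([0.645, -0.031, -0.002], 0.7)]
```

Held at the stop. Now I'll go back and fetch the small pan.

```bash
python3 -m creep '{"translation":[[0,0,25],[0,0,40],[0,0,15],[-30,2,0],[-45,4,0],[-45,4,0],[-45,3,0],[-6,0,0]],"spin":[0,0,0,0,0,0,0,0],"gripper":[0,0,0,0,0,0,0.4,0.4]}' 30; python3 -m creep '{"translation":[[0,0,-35],[0,0,-45],[0,0,-45],[0,0,-40],[0,0,0],[0,0,0]],"spin":[0,0,0,0,0,0],"gripper":[0.4,0.4,0.4,0.4,0.4,0.4]}' 30
python3 - <<'E'
from h import *
save('side','s24');pp(['pan_small','pan_small_grip','pan_medium','pan_large'],cs=['side'])
print(r(get_state()['eef_pos'],4))
E
```

```text
t: 43.55
eef_pos: [0.4666, -0.0239, 0.2585]
ee_rot: [-3.14, -0.002, -0.089]
force: [1.7, -0.5, 1.4]
width: 0.0109
gripper_force: 0.0
t: 44.15
eef_pos: [0.4714, -0.0237, 0.0932]
ee_rot: [3.141, 0.0, -0.089]
force: [0.5, -0.3, 1.1]
width: 0.035
gripper_force: 0.0
pan_small side [([0.549, -0.03, 0.009], 0.7)]
pan_small_grip side [([0.47, -0.025, 0.033], 0.71)]
pan_medium side [([0.548, -0.253, 0.01], 0.64)]
pan_large side [([0.555, -0.332, 0.009], 0.69)]
[0.4721, -0.0232, 0.0941]
```

```bash
python3 -m creep '{"translation":[[0,0,-40],[0,0,-30],[0,0,-6],[0,0,0],[0,0,0],[0,0,0],[0,0,0],[0,0,0]],"spin":[0,0,0,0,0,0,0,0],"gripper":[0.4,0.4,0.4,0.4,0,0,0,0]}' 30; python3 -m creep '{"translation":[[0,0,10],[0,0,10],[-1,-25,0],[-2,-40,0],[-2,-40,5],[-2,-20,30],[0,0,0]],"spin":[0,0,0,0,0,0,0],"gripper":[0,0,0,0,0,0,0]}' 30; python3 -m creep '{"translation":[[-1,-20,0],[-1,-15,0],[-1,-7,0],[0,0,0],[0,0,0],[0,0,0]],"spin":[0.05,0.05,0.05,0.04,0,0],"gripper":[0,0,0,0,0,0]}' 30
python3 - <<'E'
from h import *
save('side','s25');pp(['pan_small','pan_small_grip'],cs=['side'])
print(r(get_state()['eef_pos'],4),r(get_state()['ee_rot']))
E
```

```text
t: 45.2
eef_pos: [0.4714, -0.0234, 0.017]
ee_rot: [-3.141, -0.001, -0.09]
force: [-0.6, -0.3, 0.8]
width: 0.0117
gripper_force: 30.0
t: 45.9
eef_pos: [0.4656, -0.1508, 0.0749]
ee_rot: [3.142, -0.005, -0.092]
force: [0.6, -0.3, -0.6]
width: 0.0119
gripper_force: 30.0
t: 46.5
eef_pos: [0.4609, -0.1904, 0.0716]
ee_rot: [-3.142, -0.0, 0.099]
force: [-0.1, -0.3, -0.7]
width: 0.0118
gripper_force: 30.0
pan_small side [([0.539, -0.184, 0.061], 0.55)]
pan_small_grip side []
[0.4609, -0.1903, 0.0714] [-3.142, -0.0, 0.1]
```

```bash
python3 -m creep '{"translation":[[0,0,-20],[0,0,-20],[0,0,-8],[0,0,-4],[0,0,0],[0,0,0],[0,0,0],[0,0,0]],"spin":[0,0,0,0,0,0,0,0],"gripper":[0,0,0,0,0,0.35,0.35,0.35]}' 30; python3 -m creep '{"translation":[[0,0,15],[0,0,40],[0,0,48],[0,0,48],[0,40,40],[0,40,40],[0,0,20],[0,0,0]],"spin":[0,0,0,0,0,0,0,0],"gripper":[0.35,0.35,0.35,0,0,0,0,0]}' 30
python3 - <<'E'
from h import *
g=save('side','s26');f=save('top','t26');pp(['pan_large','pan_medium','pan_small','cover_tab','cover_hinge'])
print(r(get_state()['eef_pos'],4),r(get_state()['ee_rot']))
a=cv2.resize(f['img'][110:240,240:380],(560,520)); cv2.imwrite('pics/t26c.png',cv2.cvtColor(a,cv2.COLOR_RGB2BGR))
E
```

```text
t: 47.45
eef_pos: [0.4614, -0.1906, 0.0198]
ee_rot: [3.141, -0.001, 0.1]
force: [-0.5, 0.5, -0.3]
width: 0.0284
gripper_force: 0.0
t: 48.25
eef_pos: [0.4626, -0.1191, 0.2649]
ee_rot: [3.141, -0.007, 0.102]
force: [-0.7, -0.7, 0.0]
width: 0.0012
gripper_force: 0.0
pan_large top [([0.554, -0.333, 0.01], 0.58)]
pan_large side [([0.553, -0.333, 0.009], 0.71), ([0.602, -0.25, 0.012], 0.51)]
pan_medium top [([0.543, -0.253, 0.005], 0.52)]
pan_medium side [([0.547, -0.253, 0.013], 0.72)]
pan_small top []
pan_small side [([0.538, -0.183, 0.013], 0.57), ([0.555, -0.331, 0.01], 0.42)]
cover_tab top [([0.618, -0.245, 0.213], 0.63)]
cover_tab side [([0.614, -0.251, 0.216], 0.83)]
cover_hinge top [([0.602, -0.247, 0.015], 0.7), ([0.64, -0.033, 0.206], 0.62)]
cover_hinge side [([0.604, -0.249, 0.015], 0.9)]
[0.4608, -0.1201, 0.2606] [3.142, 0.001, 0.1]
```

View pics/t26c.png

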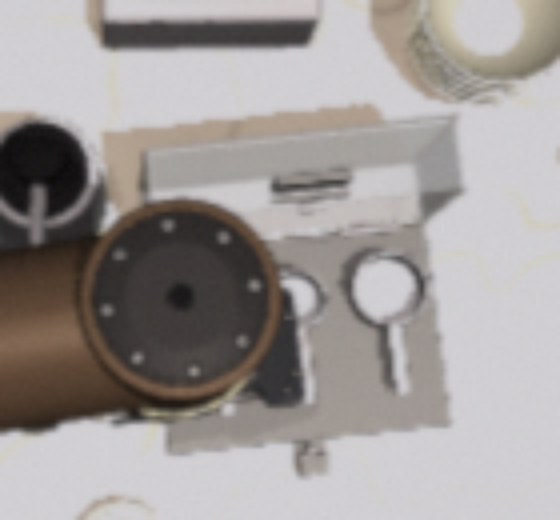

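All three pans stand on the tray; the wrist hides the small one in the top view, but the side camera gives it at (0.538,-0.183). The tab is at crop pixel (310,183). I'm going behind the tab to push the cover over.

```bash
python3 -m creep '{"translation":[[0,0,25],[25,-20,15],[35,-25,0],[35,-25,0],[35,-20,0],[35,-20,0],[27,-15,0],[0,0,0]],"spin":[0,0,0,0,0,0,0,0],"gripper":[0,0,0,0,0,0,0,0]}' 30; python3 -m creep '{"translation":[[0,0,-25],[0,0,-30],[0,0,-18],[0,0,-10],[0,0,-8],[0,0,0]],"spin":[0,0,0,0,0,0],"gripper":[0,0,0,0,0,0]}' 30
python3 - <<'E'
from h import *
g=save('side','s27');f=save('top','t27');pp(['cover_tab'])
print(r(get_state()['eef_pos'],4),r(get_state()['ee_rot']))
a=cv2.resize(g['img'][60:230,180:340],(560,595)); cv2.imwrite('pics/s27c.png',cv2.cvtColor(a,cv2.COLOR_RGB2BGR))
E
```

```text
t: 49.65
eef_pos: [0.655, -0.2467, 0.2977]
ee_rot: [-3.141, 0.004, 0.099]
force: [0.7, -0.3, -0.2]
width: 0.0007
gripper_force: 0.0
t: 50.25
eef_pos: [0.6526, -0.2448, 0.2094]
ee_rot: [-3.141, 0.001, 0.1]
force: [-0.4, -0.4, -0.3]
width: 0.0005
gripper_force: 0.0
cover_tab top [([0.62, -0.243, 0.212], 0.59), ([0.768, 0.261, -0.002], 0.46)]
cover_tab side [([0.616, -0.247, 0.214], 0.72)]
[0.6534, -0.245, 0.2112] [3.141, -0.002, 0.1]
```

View pics/s27c.png

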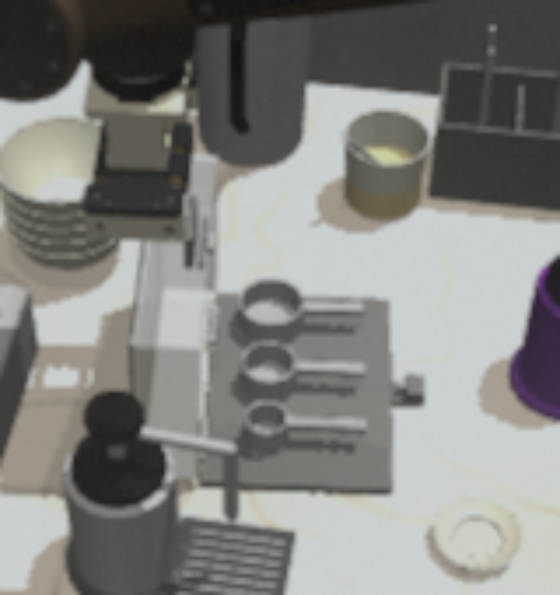

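The crop shows the three pans in place at (270,305), (268,362) and (268,420), with the gripper behind the tab. I'm pushing now.

```bash
python3 -m creep '{"translation":[[0,0,-6],[-10,-1,0],[-12,-1,0],[-14,-1,0],[-16,-2,0],[-16,-2,0],[-16,-2,-2],[-16,-2,-2]],"spin":[0,0,0,0,0,0,0,0],"gripper":[0,0,0,0,0,0,0,0]}' 30; python3 -m creep '{"translation":[[-16,-2,-3],[-16,-2,-3],[0,0,0]],"spin":[0,0,0],"gripper":[0,0,0]}' 30
python3 - <<'E'
from h import *
save('side','s28');save('top','t28');pp(['cover_tab'])
E
```

```text
t: 51.25
eef_pos: [0.5517, -0.256, 0.2004]
ee_rot: [3.141, -0.002, 0.1]
force: [1.2, 0.3, 0.6]
width: 0.0002
gripper_force: 0.6
t: 51.55
eef_pos: [0.5183, -0.26, 0.1943]
ee_rot: [-3.141, -0.0, 0.099]
force: [-0.4, -0.2, 0.4]
width: 0.0002
gripper_force: 0.0
cover_tab top [([0.516, -0.26, -0.0], 0.71)]
cover_tab side [([0.499, -0.261, 0.189], 0.84)]
```

```bash
python3 -m creep '{"translation":[[-10,-1,-3],[-12,-1,-4],[0,0,0],[0,0,20],[0,0,20],[0,0,0],[0,0,0],[0,0,0]],"spin":[0,0,0,0,0,0,0,0],"gripper":[0,0,0,0,0,0,0,0]}' 30; python3 -m creep '{"translation":[[0,0,0],[0,0,0],[0,0,0],[0,0,0],[0,0,0],[0,0,0],[0,0,0],[0,0,0]],"spin":[0,0,0,0,0,0,0,0],"gripper":[0,0,0,0,0,0,0,0]}' 30
python3 - <<'E'
from h import *
save('side','s29');save('top','t29');pp(['cover_tab'])
print(r(get_state()['eef_pos'],4))
E
```

```text
t: 52.55
eef_pos: [0.4983, -0.2617, 0.2261]
ee_rot: [-3.141, 0.001, 0.1]
force: [0.1, -1.0, 0.3]
width: 0.0006
gripper_force: 0.0
t: 53.35
eef_pos: [0.4989, -0.2619, 0.227]
ee_rot: [3.142, -0.0, 0.1]
force: [-0.2, -0.5, 0.4]
width: 0.0003
gripper_force: 0.0
cover_tab top [([0.432, -0.263, 0.112], 0.82)]
cover_tab side [([0.431, -0.269, 0.119], 0.82)]
[0.4989, -0.2619, 0.227]
```

```bash
python3 -m creep '{"translation":[[-20,-2,0],[-30,-2,0],[-30,-2,0],[-10,-1,0],[0,0,0],[0,0,0],[0,0,0],[0,0,0]],"spin":[0,0,0,0,0,0,0,0],"gripper":[0,0,0,0,0,0,0,0]}' 30; python3 -m creep '{"translation":[[0,0,0],[0,0,0],[0,0,0],[0,0,0],[0,0,0],[0,0,0],[0,0,0],[0,0,0]],"spin":[0,0,0,0,0,0,0,0],"gripper":[0,0,0,0,0,0,0,0]}' 30
python3 - <<'E'
from h import *
save('side','s30');save('top','t30');pp(['cover_tab'])
print(r(get_state()['eef_pos'],4))
E
```

```text
t: 54.35
eef_pos: [0.4095, -0.2688, 0.2267]
ee_rot: [-3.141, 0.0, 0.101]
force: [0.1, -0.2, 0.2]
width: 0.0005
gripper_force: 0.0
t: 55.15
eef_pos: [0.4089, -0.2689, 0.227]
ee_rot: [3.142, -0.0, 0.1]
force: [0.2, -0.8, 1.0]
width: 0.0002
gripper_force: 0.0
cover_tab top []
cover_tab side [([0.4, -0.271, 0.04], 0.68), ([0.767, 0.263, 0.005], 0.55)]
[0.4088, -0.2689, 0.2269]
```

```bash
python3 -m creep '{"translation":[[0,0,-30],[0,0,-45],[0,0,-45],[0,0,-35],[0,0,-12],[0,0,0]],"spin":[0,0,0,0,0,0],"gripper":[0,0,0,0,0,0]}' 30; python3 -m creep '{"translation":[[0,0,-7],[0,0,-6],[0,0,-6],[0,0,-5],[0,0,-3],[0,0,0],[0,0,0]],"spin":[0,0,0,0,0,0,0],"gripper":[0,0,0,0,0,0,0]}' 30
```

```text
t: 55.95
eef_pos: [0.4073, -0.2686, 0.0579]
ee_rot: [-3.14, 0.004, 0.1]
force: [-0.8, -1.4, 0.2]
width: 0.0006
gripper_force: 0.0
t: 56.65
eef_pos: [0.4091, -0.2689, 0.0331]
ee_rot: [3.141, -0.0, 0.1]
force: [0.9, 0.1, 0.5]
width: 0.0007
gripper_force: 0.0
```

```bash
python3 -m creep '{"translation":[[0,0,-3],[0,0,-2],[0,0,-2],[0,0,0],[0,0,0]],"spin":[0,0,0,0,0],"gripper":[0,0,0,0,0]}' 30; python3 -m creep '{"translation":[[0,0,20],[0,0,40],[0,0,45],[-10,30,45],[0,45,20],[0,45,0],[0,45,0],[0,0,0]],"spin":[0,0,0,0,0,0,0,0],"gripper":[0,0,0,0,0,0,0,0]}' 30
python3 - <<'E'
from h import *
g=save('side','s31');save('top','t31');pp(['cover_tab','pan_large','pan_medium','pan_small','pump_head'])
a=cv2.resize(g['img'][60:230,180:340],(560,595)); cv2.imwrite('pics/s31c.png',cv2.cvtColor(a,cv2.COLOR_RGB2BGR))
E
```

```text
t: 57.15
eef_pos: [0.4096, -0.2693, 0.0302]
ee_rot: [3.14, -0.002, 0.102]
force: [-13.5, 12.8, 55.6]
width: 0.0003
gripper_force: 27.8
t: 57.95
eef_pos: [0.4001, -0.1026, 0.1926]
ee_rot: [-3.141, -0.003, 0.106]
force: [0.3, 0.4, 0.9]
width: 0.0005
gripper_force: 0.0
cover_tab top [([0.401, -0.266, 0.024], 0.74)]
cover_tab side [([0.399, -0.271, 0.025], 0.57)]
pan_large top []
pan_large side []
pan_medium top []
pan_medium side []
pan_small top []
pan_small side []
pump_head top [([0.277, 0.292, 0.208], 0.76), ([0.253, -0.315, 0.207], 0.64), ([0.641, -0.035, 0.203], 0.59)]
pump_head side [([0.646, -0.035, 0.205], 0.87), ([0.276, 0.289, 0.2], 0.63)]
```

View pics/s31c.png

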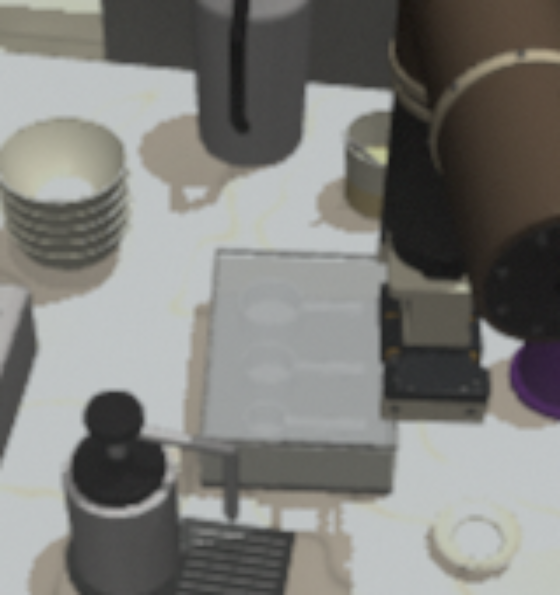

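The crop shows the cover shut with the three pans visible through it, the tab at 25 mm height and the pump head up. The arm is clear, so I'm handing in.

```bash
python3 -m creep '{"translation":[[0,0,10],[0,0,0],[0,0,0],[0,0,0],[0,0,0]],"spin":[0,0,0,0,0],"gripper":[0,0,0,0,0]}'; python3 -c "
from station import arm
print(arm.job_done())"
```

```text
t: 59.05
eef_pos: [0.3997, -0.1066, 0.2018]
ee_rot: [-3.142, 0.0, 0.1]
force: [0.2, -0.3, 0.4]
width: 0.0006
gripper_force: 0.0
the job is handed in; nothing more can be done
None
```

All three pans were filled in order from largest to smallest and stand on the tray, with the cover latched shut, the pump head up and nothing knocked over; I handed the job in at about 59 s, and no verdict came back.

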